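# Hold a windowed quartz block in the beam of a gem microscope

### The arm

A 6-joint arm with a two-finger parallel gripper is mounted at the origin on the work surface. World frame = base frame: x ahead of the robot, y to its left, z up, the work surface at z = 0. Lengths are in m, angles in rad, forces in N, time in s.
With the tool pointing down it reaches from about 0.35 to 0.95 m from the base axis. Payload 17.4 kg.
Tool frame: the origin (TCP) lies at the very end of the fingers, on their centre line; the grasp point (between the pads) lies 19 mm behind it (r.hold_point_z is the distance from the TCP to the grasp point, in m); z points along the fingers, y is the line along which they close (so a half turn about z gives the same grasp; the last joint's range is limited). The gripper opens to 93 mm and grips with 3 to 60 N. Pads are 15 mm wide; open, the fingers measure 128 mm over their backs; the gripper's body (75 mm by 188 mm) begins 65 mm behind the grasp point.
Start: joints at [-0.038, 0.116, 1.442, -0, 1.584, -0.038], TCP at [0.675, -0, 0.219] pointing down, gripper open.
Joint ranges: [-2.83, 2.83], [-0.83, 2.19], [0.07, 2.5], [-1.14, 4.28], [0.01, 3], [-2.97, 2.97]. Speed limits (rad/s): [1.89, 1.89, 2.22, 3.14, 3.14, 3.14].

### API

Orientations are given as a unit quaternion [w, x, y, z].
In Python, from plant import r gives the robot as it stands. The module is installed in compiled form; this text tells all that it offers.
- The arm moves only by the tool arm_command, never from a script. Its argument "series" is one flat list of numbers, 5 for each row, row after row: the opening, from 0 (shut) to 1 (fully open), then the shift along the world's x, y, z scaled (see below), then the turn about the world's z scaled (see below). In form: [hand, x, y, z, spin, hand, x, y, z, spin, ...]. A call has 1 to 20 rows; each row shifts and turns the commanded pose from where the row before left it; what a row does not reach is not made up. The controller multiplies each number of a shift by 0.1 m and each number of a turn by pi rad. A row lasts 1/12 s, in which the tool goes at most 41.7 mm and 7.16 degrees, less where a joint would pass 70% of its speed; a pose out of reach is approached as far as the arm can. A call with a number of a shift or a turn outside -1 to 1 is refused whole. A call with a gripper value outside its range is refused whole. The fingers move at their own pace and stop on an object; "squeeze" is the grip in N (left out, the last holds). Time passes only in rows, so rows that do not move let the fingers close. It gives the time, the measured TCP pose, the force, the opening and the grip force at its end, in the units of the state.
- r.get_state(): the state, without advancing time (a new reading comes with each control period).
- r.snapshot(name): name is "scene" or "side" or "wrist"; returns a dict with "color" (384x512x3 uint8, blue, green, red), "z_map" (384x512 float32, m along the optical axis (not along the pixel's ray), 0 where there is no reading), "vfov" (degrees; the focal length in pixels is half the picture's height over the tangent of half this angle, whatever the lens; pixels are square), "cx", "cy" (the principal point, pixels), "R" (3x3) and "t" (3): a world point X has camera coordinates R X + t; the wrist camera has in their place "mount" (4x4, takes a point from camera to tool coordinates, whose origin is the TCP and whose axes are the flange's). Camera axes: x right, y down, z forward; pixel columns grow to the right and rows downward; lengths in m; the calibration is good to about 2 mm. The wrist camera is an equidistant fisheye: a pixel r from the principal point sees the ray r / f radians off the axis. A picture is of the moment at which its call begins: read the wrist's pose just before it.
- r.sign_off(): hands the job in; it is judged then, once.
The state is a dict: "time_s": time; "q": joint angles; "joint_velocities": joint speeds; "effort": joint torques, N m; "ee_pos": TCP position; "tcp_rot": TCP orientation; "ft_force": force on the tool from outside, world axes, zero at the start; "wrist_torque": the same for the moment, N m; "width": finger opening in m; "grasp_force": force on a finger pad.
Only numpy, scipy, OpenCV 4.12 (cv2) and the standard library are available. Lean on these libraries where they do the work, as an engineer would, in place of code of your own. Each camera call takes 0.05 s, during which the arm holds its last target. There are 200 camera calls.

### The job

Take the rectangular sawn quartz block out of its well in the wooden stand, gripping it only by its two narrow frosted faces and never letting the fingers touch its wide polished windows, and bring it into the gap between the lamp and the objective of the horizontal microscope without bumping the microscope or disturbing anything else on the bench. Hold it there upright and still, midway in the gap and clear of the stage, with the light beam passing squarely through both windows at the middle of the block's lower half. The job finishes while the gripper is still holding the block in the beam: do not put it down.

Things in the scene. Friction and masses are not known exactly. Their poses are not given: they have to be found in the camera images.
- block: The workpiece: upright block of clear rock crystal, 36 x 26 mm in section, 80 mm tall, 0.19 kg. The narrow faces (26 mm wide, 36 mm apart, facing its +x and -x) and the ends are white, sawn and frosted; the wide faces (its +y and -y) are clear polished windows. Origin: centre of underside; z up. Stands in any of the stand's wells, turned up to 0.8 rad either way from the stand.
- windows: The two polished windows of the block, fixed to it: each 32 mm wide, 76 mm high, clear, in the middle of a wide face (2 mm short of the edges all round), standing 1 mm proud of the sawn stone, 26 mm apart outside to outside. Origin and axes as the block. The fingers must not touch these.
- view (a point): Point inside the block at the middle of its lower half: on its upright centre line, 20 mm above its underside. Axes as the block's. This is where the beam shall pass.
- stand: Fixed wooden stand, 75 mm (its x) by 260 mm (its y), 30 mm high, with three round wells 48 mm across and 14 mm deep in a row along its y at -85, 0 and +85 mm; the well floors are 16 mm above the bench. Origin: centre of its underside.
- scope: Fixed horizontal gem microscope on a grey base plate 125 mm (its x) by 415 mm (its y). The light runs along its y, 120 mm above the bench, from the lamp (+y) to the objective (-y), across a gap of 72 mm that is open above and on both its x sides. Origin: on the bench below the middle of the gap.
- lamp_front (a point): Centre of the lit disc at the front of the lamp, 36 mm from mid-gap towards the scope's +y: a silver polariser ring 60 mm across, behind it the black finned lamp house, 70 mm across and 94 mm long with it, a switch on top reaching 159 mm above the bench.
- objective_front (a point): Centre of the objective's front lens, 36 mm from mid-gap towards the scope's -y. The objective is 22 mm across, widening to 33 mm, then the tube, 48 mm across at most, top 144 mm above the bench, then a binocular head 96 mm wide, top 154 mm above the bench, whose two eyepieces end 311 mm from mid-gap.
- stage (a point): Centre of the top of the small round stage below the gap, 60 mm across, 60 mm above the bench.
- beam (a point): Middle of the gap on the beam's axis, 120 mm above the bench, with the axes of the scope: its y is the direction of the light.
- core: Bystander: round drilled quartz core, 41 mm across, 58 mm tall, standing in another well. Origin: centre of its underside.
- point: Bystander: six-sided quartz crystal with a pointed top, 42 mm across, 72 mm tall, standing in the remaining well. Origin: centre of its underside.
- loupe: Bystander: silver eye loupe, a cup 35 mm across and 28 mm tall, on the bench between stand and microscope. Origin: centre of its underside.
- caliper: Bystander: caliper lying flat, 235 mm long along its y, 12 mm thick, beyond the microscope. Origin: underside, middle of its beam.
- cabtray: Bystander: white tray of cabochons, 90 x 130 x 18 mm, beyond the stand. Origin: centre of its underside.
- rinse: Bystander: small white bottle, 44 mm across, 110 mm tall, beyond stand and microscope. Origin: centre of its underside.
- brush: Bystander: brush lying on the bench to the left of the stand. Origin: its underside, near its middle.
Things that resemble listed ones, but are neither listed nor needed, are in the scene too. Of the things shaped like the block, the clear one is meant.

How it is judged:
By the outcome, as a careful person would: the job done as asked, in the order asked, and still so for the second after the job is handed in, while the arm keeps its last pose, push and grip.
It also fails if it takes over 38 s, if anything falls off the work surface, if the arm or the gripper's body presses on something with over 40 N, if the wrist force passes 120 N, or if a joint passes its speed limit or range.

## Working session

There is one attempt and no reset: what is moved stays moved. The work goes in short steps, Python scripts to look and compute and a tool call to move; the robot and the scene stay as the last step left them, time stands still between calls to the robot, and variables do not carry over. Pictures are saved under pics/ and viewed, at most 10 in all, crops included, and the job is handed in when it is done.

Besides the shell and the picture viewer there is one more tool, called after ">>>" as a command line: name --argument value ..., lists and objects as JSON in quotes. arm_command: Moves the arm, as the interface text tells. Its arguments: {"type":"object","properties":{"series":{"type":"array","items":{"type":"number"}},"squeeze":{"type":"number"}},"required":["series"]}

```bash
mkdir -p pics
cat > h.py <<'E'
import numpy as np, cv2, pickle
from plant import r
def f(s): return s["color"].shape[0]/2/np.tan(np.radians(s["vfov"])/2)
def cloud(s):
    z=s["z_map"]; v,u=np.indices(z.shape); F=f(s)
    P=np.stack([(u-s["cx"])/F*z,(v-s["cy"])/F*z,z],-1)
    return (P-s["t"])@s["R"]
def ray(s,u,v,h):
    d=np.array([(u-s["cx"])/f(s),(v-s["cy"])/f(s),1])@s["R"]; o=-s["R"].T@s["t"]
    return o+d*(h-o[2])/d[2]
E
python3 - <<'E'
from h import *
print(r.get_state(), r.hold_point_z)
S={}
for n in("scene","side","wrist"):
    s=r.snapshot(n); S[n]=s; cv2.imwrite(f"pics/{n}0.png",s["color"])
    print(n,{k:v for k,v in s.items() if k not in("color","z_map")})
pickle.dump(S,open("s0.pkl","wb"))
a=cv2.hconcat([S["scene"]["color"]]);cv2.imwrite("pics/a.png",cv2.resize(a,(800,600)))
cv2.imwrite("pics/b.png",cv2.resize(S["side"]["color"],(800,600)))
E
```

```text
{'time_s': 0.0, 'q': array([-3.78275795e-02,  1.16491808e-01,  1.44226046e+00,  3.57397214e-06,
        1.58399850e+00, -3.77995281e-02]), 'joint_velocities': array([ 0.00042433,  0.00063675, -0.00163072,  0.0005935 , -0.00045827,
        0.00147086]), 'effort': array([-2.39607485e-03, -7.21266031e+01, -6.22611737e+01,  7.77577632e-02,
        2.38535833e-02, -2.17692599e-05]), 'ee_pos': array([ 6.74797483e-01, -1.88011623e-05,  2.17904240e-01]), 'tcp_rot': array([-4.25855015e-04,  7.07116564e-01,  7.07096761e-01, -3.92371424e-04]), 'ft_force': array([-0.35378958, -0.14185124, -0.54093083]), 'wrist_torque': array([0.05264666, 0.04329219, 0.02390989]), 'grasp_force': 0.0, 'width': 0.09296759112353352} 0.0188
scene {'vfov': 57.59132109392949, 'cx': 257.42855242009307, 'cy': 185.60250434238765, 'R': array([[ 0.24309301,  0.9697717 , -0.02118127],
       [ 0.66401561, -0.18228757, -0.72515826],
       [-0.70709904,  0.16221621, -0.68825638]]), 't': array([-0.24417216, -0.2493305 ,  1.28635674])}
side {'vfov': 49.72705446685494, 'cx': 247.28175729133235, 'cy': 188.85361105371308, 'R': array([[ 0.92426995, -0.38166638,  0.00747272],
       [-0.21880559, -0.54571252, -0.8089017 ],
       [ 0.31280853,  0.74600846, -0.58789642]]), 't': array([-0.4758563 ,  0.28552403,  0.74861757])}
wrist {'vfov': 65.70646984690485, 'cx': 254.97110939515423, 'cy': 189.14256477945366, 'mount': array([[ 3.37085628e-04, -9.67920625e-01, -2.51255945e-01,
         7.01094632e-02],
       [ 9.99999409e-01,  6.65296492e-05,  1.08530769e-03,
         6.69604689e-04],
       [-1.03377572e-03, -2.51256163e-01,  9.67920075e-01,
        -1.65635996e-01],
       [ 0.00000000e+00,  0.00000000e+00,  0.00000000e+00,
         1.00000000e+00]])}
```

View pics/a.png

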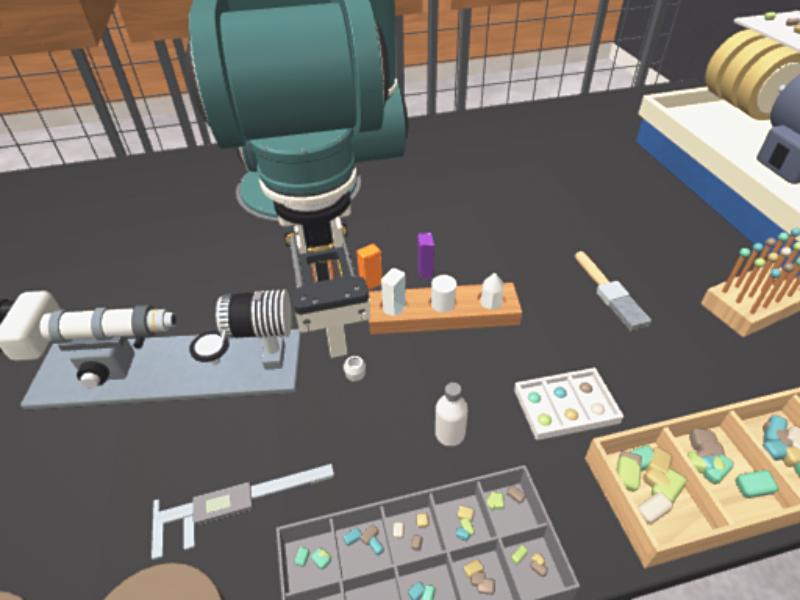

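View pics/b.png

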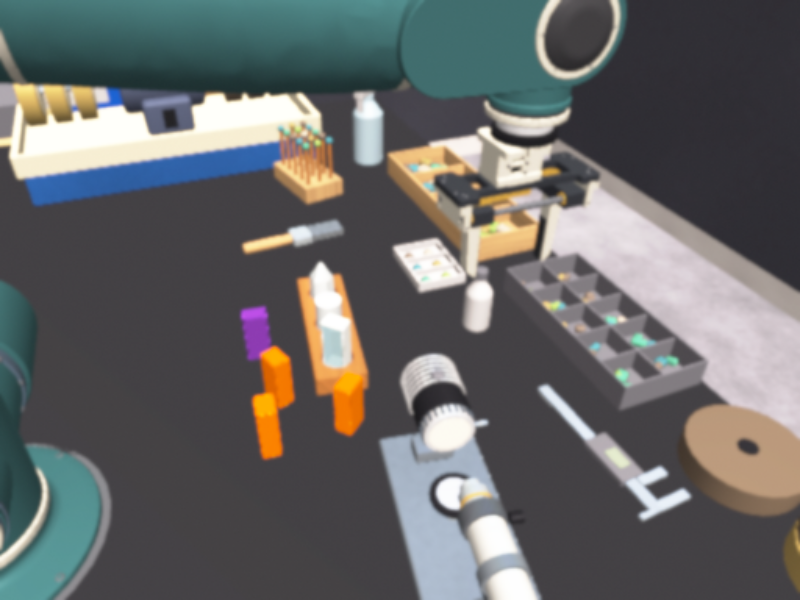

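View pics/wrist0.png

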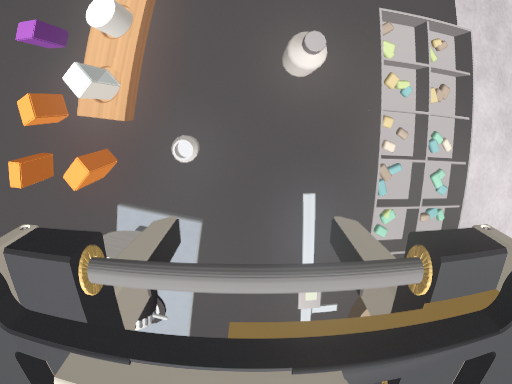

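The scene view shows the clear block in the stand's well nearest the microscope (about (393,290) of 800x600). The core and the crystal stand in the other wells, and orange and purple dummies lie nearby. The wrist view shows the block's top at about (92,80). Next I'll get rough positions.

```bash
cat >> h.py <<'E'
from scipy.spatial.transform import Rotation as Rot
def wrays(s,st,u,v):
    """wrist fisheye: origin and unit rays (world)"""
    x=np.atleast_1d(u)-s["cx"]; y=np.atleast_1d(v)-s["cy"]; rr=np.hypot(x,y)+1e-9; th=rr/f(s)
    d=np.stack([np.sin(th)*x/rr,np.sin(th)*y/rr,np.cos(th)],-1)
    q=st["tcp_rot"]; T=Rot.from_quat([q[1],q[2],q[3],q[0]]).as_matrix()
    return T@s["mount"][:3,3]+st["ee_pos"], d@(T@s["mount"][:3,:3]).T, d[:,2]
def wcloud(s,st):
    z=s["z_map"]; v,u=np.indices(z.shape); o,d,c=wrays(s,st,u.ravel(),v.ravel())
    return (o+d*(z.ravel()/c)[:,None]).reshape(z.shape+(3,))
def wplane(s,st,u,v,h):
    o,d,c=wrays(s,st,u,v); return o+d*((h-o[2])/d[:,2])[:,None]
E
python3 - <<'E'
from h import *
S=pickle.load(open("s0.pkl","rb")); st=r.get_state()
w=S["wrist"]; C=wcloud(w,st)
for u,v in((92,72),(92,90),(110,20),(60,100),(105,113),(185,148),(90,165),(130,210),(40,105)): print("w",u,v,w["z_map"][v,u],C[v,u].round(3))
for n,pts in(("side",[(213,208),(213,225),(222,255),(205,250),(275,290),(295,312),(288,315),(290,240),(320,350),(250,300),(173,270),(170,230)]),("scene",[(252,176),(252,190),(283,180),(275,207),(190,236),(180,200),(110,204),(150,198),(133,222)])):
    s=S[n];C=cloud(s)
    for u,v in pts: print(n,u,v,s["z_map"][v,u],C[v,u].round(3))
# stand by colour in wrist/side
for n in("side","scene"):
    s=S[n];C=cloud(s)
    hs=cv2.cvtColor(s["color"],cv2.COLOR_BGR2HSV); m=(abs(C[...,2]-.03)<.004)&(s["z_map"]>0)&(hs[...,1]>80)&(C[...,0]>.3)&(C[...,0]<.7)&(C[...,1]>-.1)&(C[...,1]<.5)
    p=C[m][:,:2].astype(np.float32); print(n,m.sum(),cv2.minAreaRect(p) if len(p)>5 else 0)
E
```

```text
w 92 72 0.2827302 [0.492 0.127 0.077]
w 92 90 0.2847898 [0.494 0.106 0.08 ]
w 110 20 0.27342573 [0.51  0.188 0.071]
w 60 100 0.3514973 [0.395 0.106 0.011]
w 105 113 0.34104633 [0.483 0.079 0.029]
w 185 148 0.37831694 [0.584 0.027 0.004]
w 90 165 0.3190043 [0.477 0.018 0.068]
w 130 210 0.3847187 [ 0.503 -0.054  0.019]
w 40 105 0.30449864 [0.397 0.099 0.062]
side 213 208 0.9224435 [0.477 0.11  0.097]
side 213 225 0.948907 [0.474 0.108 0.049]
side 222 255 0.8420544 [ 0.455 -0.01   0.07 ]
side 205 250 0.94446445 [0.444 0.081 0.006]
side 275 290 0.8104364 [ 0.528 -0.108  0.039]
side 295 312 0.66557735 [ 0.504 -0.225  0.124]
side 288 315 0.734683 [ 0.516 -0.186  0.062]
side 290 240 0.7625982 [ 0.559 -0.097  0.151]
side 320 350 0.5923401 [ 0.499 -0.308  0.141]
side 250 300 0.80897504 [ 0.479 -0.101  0.024]
side 173 270 0.816579 [ 0.353 -0.007  0.064]
side 170 230 0.8875545 [0.373 0.093 0.08 ]
scene 252 176 0.90384954 [0.475 0.12  0.096]
scene 252 190 0.90796024 [0.497 0.114 0.066]
scene 283 180 0.9235142 [0.488 0.201 0.073]
scene 275 207 0.9303332 [0.526 0.169 0.017]
scene 190 236 0.8657334 [ 0.565 -0.062  0.016]
scene 180 200 0.7743434 [ 0.566 -0.064  0.147]
scene 110 204 0.79965365 [ 0.515 -0.223  0.126]
scene 150 198 0.77862865 [ 0.544 -0.128  0.149]
scene 133 222 0.8458706 [ 0.522 -0.188  0.06 ]
side 1081 ((0.44314083456993103, 0.15949496626853943), (0.36516064405441284, 0.1686711609363556), 79.70116424560547)
scene 1307 ((0.44131746888160706, 0.15984809398651123), (0.3617091476917267, 0.16814221441745758), 79.63689422607422)
```

>>> arm_command --series '[1,-0.25,0.04,0.1,0,1,-0.25,0.04,0.1,0,1,-0.25,0.04,0.1,0,1,-0.25,0.04,0.1,0,1,-0.25,0.04,0.1,0,1,-0.25,0.04,0.1,0,1,-0.25,0.04,0.1,0,1,-0.25,0.04,0.1,0,1,0,0,0,0,1,0,0,0,0,1,0,0,0,0]'

```text
time_s: 1.07
ee_pos: [0.4752, 0.032, 0.2984]
tcp_rot: [0.0, 0.707, 0.707, 0.0]
ft_force: [0.8, 0.4, -1.3]
width: 0.0929
grasp_force: 0.0
```

Run:
```python
from h import *
S={}; S["st"]=st=r.get_state(); print(st["ee_pos"],st["tcp_rot"])
for n in("wrist","scene","side"): S[n]=r.snapshot(n)
pickle.dump(S,open("s1.pkl","wb")); cv2.imwrite("pics/w1.png",S["wrist"]["color"])
for n in("wrist","scene","side"):
    s=S[n]; C=wcloud(s,st) if n=="wrist" else cloud(s)
    ok=s["z_map"]>0
    m=ok&(abs(C[...,2]-.096)<.005)&(abs(C[...,0]-.478)<.04)&(abs(C[...,1]-.115)<.04)
    p=C[m][:,:2].astype(np.float32)
    print(n,"top",m.sum(),p.mean(0) if len(p) else 0,cv2.minAreaRect(p) if len(p)>4 else 0, C[m][:,2].mean())
    hs=cv2.cvtColor(s["color"],cv2.COLOR_BGR2HSV); wood=(hs[...,0]<20)&(hs[...,1]>80)
    m=ok&wood&(abs(C[...,2]-.03)<.004)&(C[...,0]>.43)&(C[...,0]<.62)&(C[...,1]>.05)&(C[...,1]<.4)
    p=C[m][:,:2].astype(np.float32); print(" stand",m.sum(),cv2.minAreaRect(p) if len(p)>4 else 0)
    m=ok&(C[...,2]>.15)
```

```text
[0.47520005 0.03199178 0.29836628] [1.29126717e-05 7.07072488e-01 7.07141073e-01 9.24888239e-06]
wrist top 593 [0.4813306  0.11844189] ((0.4808419942855835, 0.1182972714304924), (0.026378801092505455, 0.03601585701107979), 44.68815994262695) 0.09536828735250927
 stand 4873 ((0.4924095571041107, 0.17965897917747498), (0.21561554074287415, 0.07579724490642548), 79.72469329833984)
scene top 113 [0.48147666 0.11703207] ((0.48044732213020325, 0.11746671050786972), (0.02484830841422081, 0.03720351681113243), 41.93697738647461) 0.09618444161252558
 stand 1269 ((0.49448099732398987, 0.2013380229473114), (0.2595691680908203, 0.07947710901498795), 79.55567169189453)
side top 153 [0.481615   0.11393194] ((0.48257017135620117, 0.11655765771865845), (0.027650482952594757, 0.03677433729171753), 41.68893051147461) 0.09696828911629837
 stand 902 ((0.49806782603263855, 0.20036263763904572), (0.2626938819885254, 0.07544749975204468), 79.72808074951172)
```

View pics/w1.png

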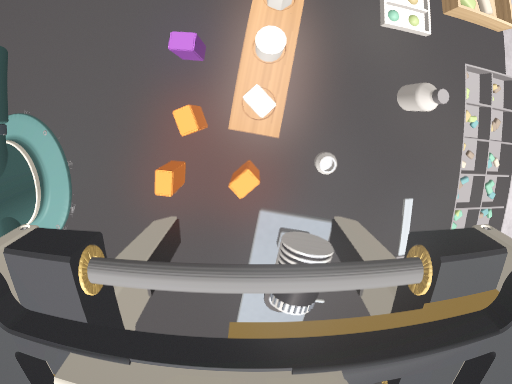

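The wrist view shows the block's top at (260,101). Its rectangle fits 26x36 mm with the long axis at about -45°. Now I'll measure the scope.

Run:
```python
from h import *
S=pickle.load(open("s1.pkl","rb")); st=S["st"]
a=S["scene"]["color"][170:270,0:210]; b=S["side"]["color"][220:384,230:360]
cv2.imwrite("pics/c.png",cv2.hconcat([cv2.resize(a,None,fx=2.4,fy=2.4,interpolation=2)[:240,:504],]))
A=cv2.resize(a,(504,240)); B=cv2.resize(b,(292,369)); out=np.zeros((600,800,3),np.uint8); out[:240,:504]=A; out[:369,505:797]=B; cv2.imwrite("pics/c.png",out)
def circ(p):
    A=np.c_[2*p,np.ones(len(p))]; x=np.linalg.lstsq(A,(p**2).sum(1),rcond=None)[0]; return x[:2],np.sqrt(x[2]+x[:2]@x[:2])
for n in("scene","side"):
    s=S[n]; C=cloud(s); ok=(s["z_map"]>0)&(C[...,0]>.35)&(C[...,0]<.75)&(C[...,1]<.05)&(C[...,1]>-.65)
    m=ok&(abs(C[...,2]-.06)<.004)&(np.hypot(C[...,0]-.52,C[...,1]+.187)<.045)
    p=C[m][:,:2].astype(np.float32); print(n,"stage",m.sum(),C[m][:,2].mean(),cv2.minEnclosingCircle(p),cv2.minAreaRect(p))
    m=ok&(C[...,2]>.008)&(C[...,2]<.028)
    p=C[m]; zz=np.median(p[:,2]); p=p[abs(p[:,2]-zz)<.004][:,:2].astype(np.float32); print(n,"base",zz,cv2.minAreaRect(p))
    # top ridge of upper parts, per slice along approx axis
    m=ok&(C[...,2]>.09); P=C[m]; ax=np.array([np.sin(.27),np.cos(.27)]); t=(P[:,:2]-[.52,-.187])@ax
    for lo in np.arange(-.26,.14,.02):
        q=P[(t>=lo)&(t<lo+.02)]
        if len(q)>10:
            k=q[q[:,2]>q[:,2].max()-.004]; print(round(lo+.01,2),len(q),q[:,2].max().round(3),k.mean(0).round(4))
```

```text
scene stage 363 0.060898578889297 ((0.5178568363189697, -0.18788780272006989), 0.030530456453561783) ((0.5184038281440735, -0.18936604261398315), (0.0600261390209198, 0.055456675589084625), 35.65805435180664)
scene base 0.020446946517288175 ((0.49691885709762573, -0.21960803866386414), (0.24813564121723175, 0.5099636912345886), 4.7241740226745605)
-0.25 285 0.157 [ 0.4715 -0.4308  0.1546]
-0.23 497 0.158 [ 0.4818 -0.4162  0.1548]
-0.21 459 0.154 [ 0.4995 -0.4081  0.1518]
-0.19 261 0.146 [ 0.4844 -0.3784  0.1438]
-0.17 205 0.143 [ 0.4882 -0.3545  0.1404]
-0.15 169 0.146 [ 0.4922 -0.3269  0.1442]
-0.13 257 0.146 [ 0.4956 -0.3199  0.1438]
-0.11 149 0.142 [ 0.4992 -0.2958  0.1398]
-0.09 153 0.145 [ 0.5036 -0.2709  0.1435]
-0.07 253 0.146 [ 0.507  -0.2602  0.1439]
-0.05 146 0.14 [ 0.5101 -0.2407  0.1374]
-0.03 37 0.132 [ 0.5127 -0.224   0.1303]
0.03 36 0.153 [ 0.5249 -0.1495  0.1501]
0.05 245 0.155 [ 0.5289 -0.1351  0.1526]
0.07 253 0.155 [ 0.5315 -0.1173  0.1527]
0.09 261 0.161 [ 0.5358 -0.0937  0.1593]
0.11 265 0.158 [ 0.5386 -0.0784  0.1556]
0.13 268 0.157 [ 0.544  -0.0636  0.1545]
sid
[... 225 characters left out ...]
375125906786 ((0.5083275437355042, -0.14075037837028503), (0.2065926492214203, 0.36045926809310913), 19.84247589111328)
-0.17 203 0.143 [ 0.4902 -0.3511  0.141 ]
-0.15 514 0.148 [ 0.4928 -0.3272  0.1452]
-0.13 353 0.147 [ 0.4964 -0.3202  0.1447]
-0.11 339 0.144 [ 0.501  -0.2961  0.1411]
-0.09 443 0.146 [ 0.5043 -0.2706  0.1443]
-0.07 299 0.148 [ 0.5074 -0.2611  0.1451]
-0.05 154 0.14 [ 0.5113 -0.2399  0.1376]
-0.03 30 0.133 [ 0.5146 -0.225   0.1316]
0.03 666 0.154 [ 0.5283 -0.1501  0.1515]
0.05 387 0.156 [ 0.5297 -0.1363  0.1534]
0.07 294 0.156 [ 0.5335 -0.1179  0.1537]
0.09 459 0.565 [ 0.3553 -0.0387  0.5629]
0.11 1507 0.564 [ 0.3762 -0.0373  0.5614]
0.13 583 0.559 [ 0.4471 -0.0365  0.5563]
```

View pics/c.png

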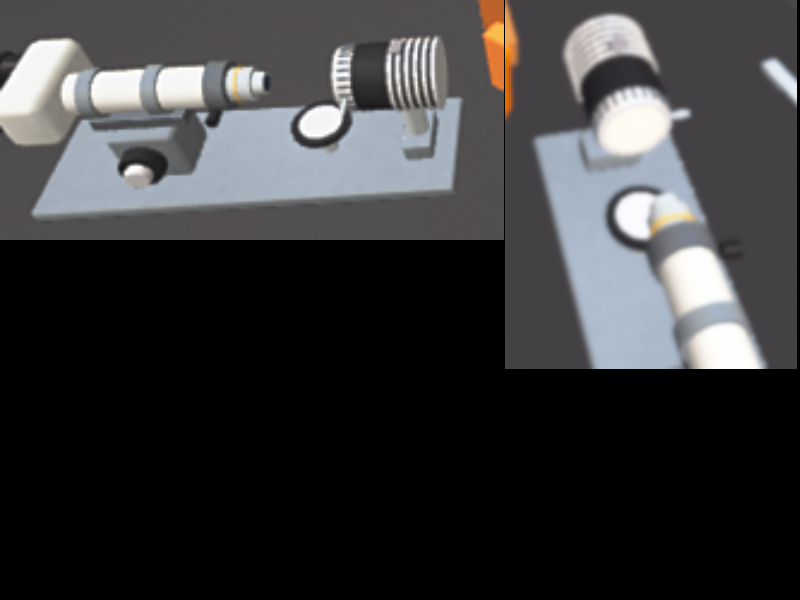

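>>> arm_command --series '[0.75,0.007,0.1075,-0.1225,-0.0315,0.75,0.007,0.1075,-0.1225,-0.0315,0.75,0.007,0.1075,-0.1225,-0.0315,0.75,0.007,0.1075,-0.1225,-0.0315,0.75,0.007,0.1075,-0.1225,-0.0315,0.75,0.007,0.1075,-0.1225,-0.0315,0.75,0.007,0.1075,-0.1225,-0.0315,0.75,0.007,0.1075,-0.1225,-0.0315,0.75,0,0,0,0,0.75,0,0,0,0,0.75,0,0,0,0]'

```text
time_s: 2.13
ee_pos: [0.4809, 0.1176, 0.2011]
tcp_rot: [0.0, 0.924, 0.381, -0.0]
ft_force: [0.4, -0.7, -0.2]
width: 0.0697
grasp_force: 0.0
```

Run:
```python
from h import *
S={}; S["st"]=st=r.get_state(); q=st["tcp_rot"]
T=Rot.from_quat([q[1],q[2],q[3],q[0]]).as_matrix(); print(st["ee_pos"],T[:,1],np.degrees(np.arctan2(T[1,1],T[0,1])))
for n in("wrist","scene"): S[n]=r.snapshot(n)
pickle.dump(S,open("s2.pkl","wb")); cv2.imwrite("pics/w2.png",S["wrist"]["color"])
s=S["wrist"]; C=wcloud(s,st); ok=s["z_map"]>0
for tol in(.003,.006):
    m=ok&(abs(C[...,2]-.096)<tol)&(abs(C[...,0]-.481)<.04)&(abs(C[...,1]-.118)<.04)
    p=C[m][:,:2].astype(np.float32); print(m.sum(),p.mean(0),cv2.minAreaRect(p),C[m][:,2].mean())
    v,u=np.nonzero(m); w=wplane(s,st,u,v,.096)[:,:2].astype(np.float32); print(cv2.minAreaRect(w))
```

```text
[0.48091561 0.11762183 0.20112258] [ 7.05145737e-01 -7.09062393e-01  1.09930625e-04] -45.15868052795039
964 [0.48137483 0.11863192] ((0.48108428716659546, 0.11825504153966904), (0.026206722483038902, 0.0350671224296093), 43.18764114379883) 0.09556479807785995
((0.48154544830322266, 0.1187373474240303), (0.02610011026263237, 0.03492403030395508), 42.61112594604492)
1001 [0.48157278 0.11889193] ((0.4810398817062378, 0.11827884614467621), (0.02655872516334057, 0.03511511906981468), 42.027584075927734) 0.09542836522349903
((0.4817233383655548, 0.11890650540590286), (0.026623526588082314, 0.03493039309978485), 42.528663635253906)
```

View pics/w2.png

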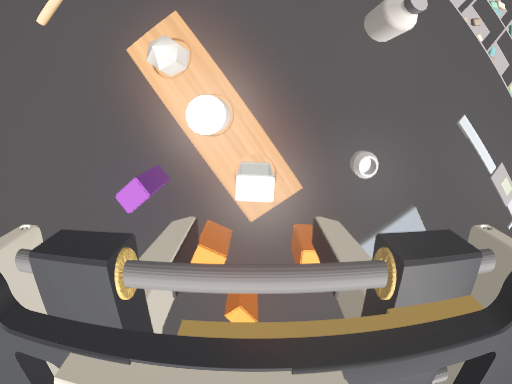

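>>> arm_command --series '[0.7,0.001,0.001,-0.16,-0.0015,0.7,0.001,0.001,-0.16,-0.0015,0.7,0,0.001,-0.16,-0.0015,0.7,0,0.001,-0.16,-0.0015,0.7,0,0.001,-0.16,-0.0015,0.7,0,0.001,-0.16,-0.0015,0.7,0,0.001,-0.16,-0.0015,0.7,0,0,-0.16,-0.0015,0.7,0,0,-0.04,0,0.7,0,0,-0.04,0,0.7,0,0,-0.04,0,0.6,0,0,-0.04,0,0.5,0,0,0,0,0.48,0,0,0,0,0.46,0,0,0,0,0.44,0,0,0,0]' --squeeze 10

```text
time_s: 3.57
ee_pos: [0.481, 0.1188, 0.0571]
tcp_rot: [0.0, 0.932, 0.362, 0.0]
ft_force: [0.4, 0.4, 0.1]
width: 0.042
grasp_force: 0.0
```

Run:
```python
from h import *
s=r.snapshot("wrist"); cv2.imwrite("pics/w3.png",s["color"])
```

```text
(no output)
```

View pics/w3.png

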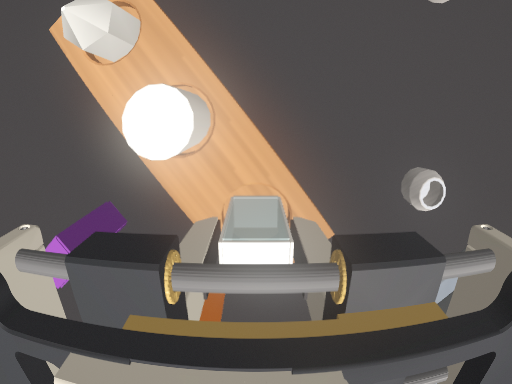

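The block sits squarely between the fingers, at (258,225), with its frosted sides facing the pads. Closing the gripper now.

>>> arm_command --series '[0.42,0,0,0,0,0.4,0,0,0,0,0.38,0,0,0,0,0.36,0,0,0,0,0.3,0,0,0,0,0.3,0,0,0,0]' --squeeze 10

```text
time_s: 4.12
ee_pos: [0.4809, 0.1186, 0.0567]
tcp_rot: [0.0, 0.932, 0.362, 0.0]
ft_force: [0.8, -0.8, 1.2]
width: 0.0362
grasp_force: 10.0
```

>>> arm_command --series '[0,0,0,0,0,0,0,0,0,0,0,0,0,0,0,0,0,0,0.02,0,0,0,0,0.05,0,0,0,0,0.05,0,0,0,0,0.1,0,0,0,0,0.1,0,0,0,0,0,0,0,0,0,0,0]' --squeeze 30

```text
time_s: 4.95
ee_pos: [0.4812, 0.1188, 0.0896]
tcp_rot: [0.0, 0.932, 0.362, 0.001]
ft_force: [0.1, -0.2, -2.0]
width: 0.0359
grasp_force: 30.0
```

>>> arm_command --series '[0,0,0,0.27,0,0,0,0,0.27,0,0,0,0,0.27,0,0,0,0,0.27,0,0,0,0,0.27,0,0,0,0,0.27,0]'

```text
time_s: 5.45
ee_pos: [0.4805, 0.1186, 0.2516]
tcp_rot: [-0.0, 0.932, 0.362, -0.0]
ft_force: [-0.0, -0.1, -1.1]
width: 0.0356
grasp_force: 30.0
```

>>> arm_command --series '[0,0.0275,-0.119,0,0.0147,0,0.0275,-0.219,0,0.0147,0,0.0275,-0.219,0,0.0147,0,0.0275,-0.219,0,0.0147,0,0.0275,-0.219,0,0.0147,0,0.0275,-0.219,0,0.0147,0,0.0275,-0.219,0,0.0147,0,0.0275,-0.219,0,0.0147,0,0.0275,-0.219,0,0.0147,0,0.0275,-0.219,0,0.0147,0,0.0275,-0.219,0,0.0147,0,0.0275,-0.219,0,0.0147,0,0.0275,-0.219,0,0.0147,0,0.0275,-0.219,0,0.0147,0,0,-0.1,0,0,0,0,0,0,0,0,0,0,0,0,0,0,0,0,0]'

```text
time_s: 6.95
ee_pos: [0.5192, -0.1871, 0.2505]
tcp_rot: [-0.0, 0.769, 0.639, 0.0]
ft_force: [-0.2, -0.1, -2.2]
width: 0.0362
grasp_force: 30.0
```

Run:
```python
from h import *
S={}; S["st"]=st=r.get_state(); q=st["tcp_rot"]
T=Rot.from_quat([q[1],q[2],q[3],q[0]]).as_matrix(); ang=np.degrees(np.arctan2(T[1,1],T[0,1])); print(st["time_s"],st["ee_pos"],ang,st["width"])
for n in("wrist","scene","side"): S[n]=r.snapshot(n)
pickle.dump(S,open("s3.pkl","wb"))
out=np.zeros((600,800,3),np.uint8); out[:384,:440]=S["wrist"]["color"][:,36:476]
out[:384,442:800]=cv2.resize(S["side"]["color"][150:350,220:406],(358,384)); out[386:600,:500]=cv2.resize(S["scene"]["color"][110:210,0:234],(500,214)); cv2.imwrite("pics/d.png",out)
W=T[:,1]; V=T[:,0]
for n in("scene","side","wrist"):
    s=S[n]; C=cloud(s) if n!="wrist" else wcloud(s,st); ok=(s["z_map"]>0); D=C-st["ee_pos"]
    m=ok&(C[...,2]>.2)&(C[...,2]<.32)&(abs(D@W)<.017)&(abs(D@V)<.03)
    p=C[m]; 
    if len(p): print(n,"held",len(p),"z",np.percentile(p[:,2],[1,99]),"along V",np.percentile((D@V)[m],[2,50,98]))
    # lamp front extent, objective tip along beam axis
    a=np.radians(79.6); ax=np.array([np.cos(a),np.sin(a)]); t=(C[...,:2]-[.5195,-.1877])@ax; l=(C[...,:2]-[.5195,-.1877])@np.array([ax[1],-ax[0]])
    m=ok&(abs(C[...,2]-.12)<.045)&(abs(l)<.04)&(t>.02)&(t<.08); 
    if m.sum()>5: print(n," lamp t min",np.percentile(t[m],[0,1,3,10]))
    m=ok&(abs(C[...,2]-.12)<.02)&(abs(l)<.02)&(t<-.02)&(t>-.08)
    if m.sum()>5: print(n," obj t max",np.percentile(t[m],[90,97,99,100]))
```

```text
6.95 [ 0.5192332  -0.18707486  0.25052854] -10.513449349415886 0.03621213965536847
scene held 440 z [0.21297531 0.29194862] along V [-0.01139596  0.0106525   0.01221037]
scene  lamp t min [0.03599344 0.03685635 0.03756119 0.04149962]
scene  obj t max [-0.03745402 -0.03591573 -0.03540225 -0.03479154]
side held 1175 z [0.21345797 0.29302214] along V [-0.01519477 -0.01337429  0.00853412]
side  lamp t min [0.03363986 0.03458554 0.03497717 0.03543384]
side  obj t max [-0.03909141 -0.03661374 -0.03587381 -0.03518031]
wrist held 4283 z [0.2142655  0.29045953] along V [0.00098617 0.01250519 0.0134397 ]
wrist  lamp t min [0.03709959 0.03793067 0.03887374 0.04234861]
```

View pics/d.png

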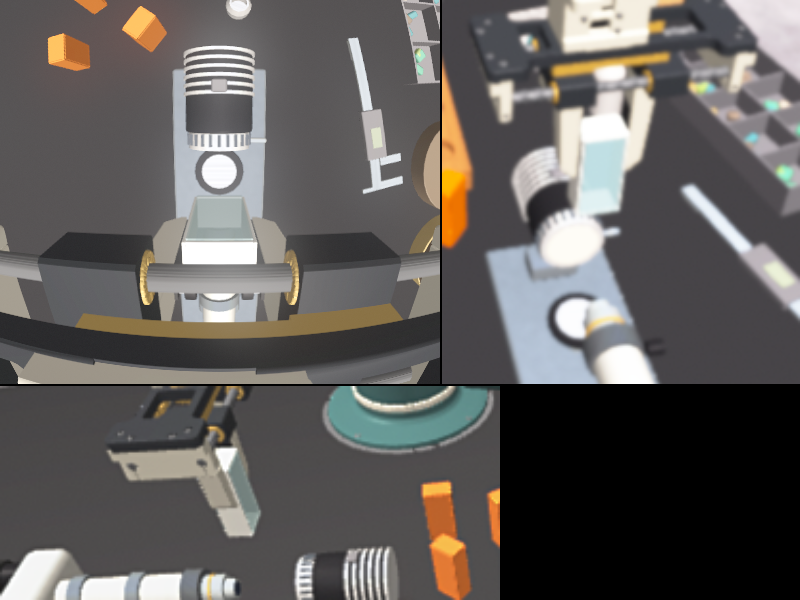

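Run:
```python
from h import *
S=pickle.load(open("s3.pkl","rb")); st=S["st"]; q=st["tcp_rot"]
T=Rot.from_quat([q[1],q[2],q[3],q[0]]).as_matrix(); W=T[:,1];V=T[:,0]
for n in("scene","side","wrist"):
    s=S[n]; C=cloud(s) if n!="wrist" else wcloud(s,st); ok=(s["z_map"]>0); D=C-st["ee_pos"]
    near=ok&(abs(D@W)<.03)&(abs(D@V)<.03)
    m=near&(abs(C[...,2]-.2915)<.003)&(abs(D@W)<.016); p=C[m]
    if len(p)>10:
        A=np.c_[(D@W)[m],(D@V)[m],np.ones(len(p))]; k=np.linalg.lstsq(A,p[:,2],rcond=None)[0]
        rect=cv2.minAreaRect(A[:,:2].astype(np.float32)); print(n,"top",len(p),np.median(p[:,2]),"fit",k,rect)
    # window faces: V = const plane
    for sg in(-1,1):
        m=near&(abs(D@V-sg*.013)<.004)&(C[...,2]<.285)&(C[...,2]>.215)&(abs(D@W)<.013); p=C[m]
        if len(p)>30:
            A=np.c_[(D@W)[m],p[:,2]-.25,np.ones(len(p))]; k=np.linalg.lstsq(A,(D@V)[m],rcond=None)[0]; print(n,"window",sg,len(p),"yaw,tilt deg",np.degrees(k[:2]),"off",k[2])
    # bench/base/stage z bias and base edges
    m=ok&(abs(C[...,2]-.061)<.004)&(np.hypot(C[...,0]-.5195,C[...,1]+.1877)<.028); 
    if m.sum(): print(n,"stage z",np.median(C[m][:,2]),cv2.minEnclosingCircle(C[m][:,:2].astype(np.float32)))
    a=np.radians(79.6); ax=np.array([np.cos(a),np.sin(a)]); R=np.array([[ax[1],-ax[0]],ax]); L=(C[...,:2]-[.5195,-.1877])@R.T
    m0=ok&(abs(C[...,2]-.02)<.005)
    for sg in(-1,1):
        e=[]
        for t in np.arange(-.1,.13,.01):
            k=m0&(abs(L[...,1]-t)<.005)&(L[...,0]*sg>.045)&(L[...,0]*sg<.075)
            if k.sum()>3: e.append((t,(sg*L[...,0][k]).max()*sg))
        e=np.array(e)
        if len(e)>5:
            k=np.polyfit(e[:,0],e[:,1],1); print(n,"base edge",sg,len(e),"slope deg",np.degrees(k[0]),"at",k[1],np.std(e[:,1]-np.polyval(k,e[:,0])))
```

```text
scene top 64 0.29053201055131955 fit [-0.01284597 -0.04629844  0.29079254] ((-0.00010957103222608566, 0.003653609659522772), (0.031402915716171265, 0.01711438223719597), 5.323249816894531)
scene window 1 172 yaw,tilt deg [-1.13676906  0.07400816] off 0.011355768720773837
scene stage z 0.06100293771907049 ((0.5195584297180176, -0.1879953294992447), 0.027933720499277115)
scene base edge -1 12 slope deg 3.5601547127667534 at -0.05656454713506527 0.00495870341992319
scene base edge 1 23 slope deg 0.10160081094772044 at 0.060927371209889114 0.0006605527286044414
side top 252 0.2914345557912005 fit [-0.00122755  0.03629339  0.29144768] ((0.0003003496676683426, -0.0018816366791725159), (0.026986129581928253, 0.03174518793821335), 87.5213851928711)
side window -1 573 yaw,tilt deg [ 0.12794677 -0.09832251] off -0.013895270067706359
side stage z 0.061885297763889 ((0.5193016529083252, -0.18759630620479584), 0.027861790731549263)
side base edge -1 22 slope deg 0.2558948487349627 at -0.06089685833136895 0.00012569504541141402
side base edge 1 17 slope deg 0.19836311751688795 at 0.06310697058663677 0.0005432343918643264
wrist top 1416 0.28941688815514066 fit [0.0003896  0.00098249 0.28943957] ((-2.0546838641166687e-05, 0.006839827634394169), (0.031943000853061676, 0.013494542799890041), 0.2861503064632416)
wrist window 1 1808 yaw,tilt deg [0.07675113 0.43318455] off 0.012789259274096547
wrist stage z 0.05989757581913871 ((0.5194529294967651, -0.18772391974925995), 0.027995862066745758)
wrist base edge -1 20 slope deg -0.0034175593604330173 at -0.06158225583137929 0.0005346795280661593
wrist base edge 1 20 slope deg 0.17021362796432468 at 0.06211871448228095 0.000447983641304968
```

>>> arm_command --series '[0,0.005,-0.005,-0.06,0,0,0,0,-0.09,0,0,0,0,-0.09,0,0,0,0,-0.09,0,0,0,0,-0.09,0,0,0,0,-0.09,0,0,0,0,-0.09,0,0,0,0,-0.09,0,0,0,0,-0.09,0,0,0,0,-0.09,0,0,0,0,-0.09,0,0,0,0,-0.06,0,0,0,0,-0.05,0,0,0,0,-0.03,0,0,0,0,0,0,0,0,0,0,0,0,0,0,0,0,0,0,0,0,0]'

```text
time_s: 8.6
ee_pos: [0.52, -0.1885, 0.1411]
tcp_rot: [0.0, 0.769, 0.64, 0.0]
ft_force: [0.1, -0.5, -1.1]
width: 0.0354
grasp_force: 30.0
```

Run:
```python
from h import *
S={}; S["st"]=st=r.get_state(); q=st["tcp_rot"]
T=Rot.from_quat([q[1],q[2],q[3],q[0]]).as_matrix(); W=T[:,1];V=T[:,0]
print(st["time_s"],st["ee_pos"],np.degrees(np.arctan2(T[1,1],T[0,1])),st["width"],st["ft_force"])
for n in("wrist","scene","side"): S[n]=r.snapshot(n)
out=np.zeros((600,800,3),np.uint8); out[:384,:440]=S["wrist"]["color"][:,36:476]
out[:384,442:800]=cv2.resize(S["side"]["color"][180:380,220:406],(358,384)); out[386:600,:500]=cv2.resize(S["scene"]["color"][140:240,0:234],(500,214)); cv2.imwrite("pics/e.png",out)
for n in("scene","side","wrist"):
    s=S[n]; C=cloud(s) if n!="wrist" else wcloud(s,st); ok=(s["z_map"]>0); D=C-st["ee_pos"]
    b=ok&(abs(D@W)<.014)&(abs(D@V)<.018)&(C[...,2]>.09)&(C[...,2]<.185); print(n,"z",np.percentile(C[b][:,2],[1,99]))
    for sg in(-1,1):
        m=b&(abs(D@V-sg*.013)<.004)&(C[...,2]<.175)&(C[...,2]>.105); p=C[m]
        if len(p)>30:
            A=np.c_[(D@W)[m],p[:,2]-.12,np.ones(len(p))]; k=np.linalg.lstsq(A,(D@V)[m],rcond=None)[0]; print(n,"window",sg,len(p),np.degrees(k[:2]),k[2])
```

```text
8.6 [ 0.51999762 -0.18850048  0.14113537] -10.480109570726961 0.03543698329716236 [ 0.10629587 -0.5112669  -1.09796894]
scene z [0.10520262 0.18207918]
scene window 1 140 [-0.83117985 -0.10775952] 0.01139141601563474
side z [0.10481739 0.18310109]
side window -1 465 [-0.29540177 -0.18090212] -0.013800098360828064
wrist z [0.10514242 0.1810911 ]
wrist window 1 1901 [0.0088801 0.5253349] 0.012607677865798885
```

View pics/e.png

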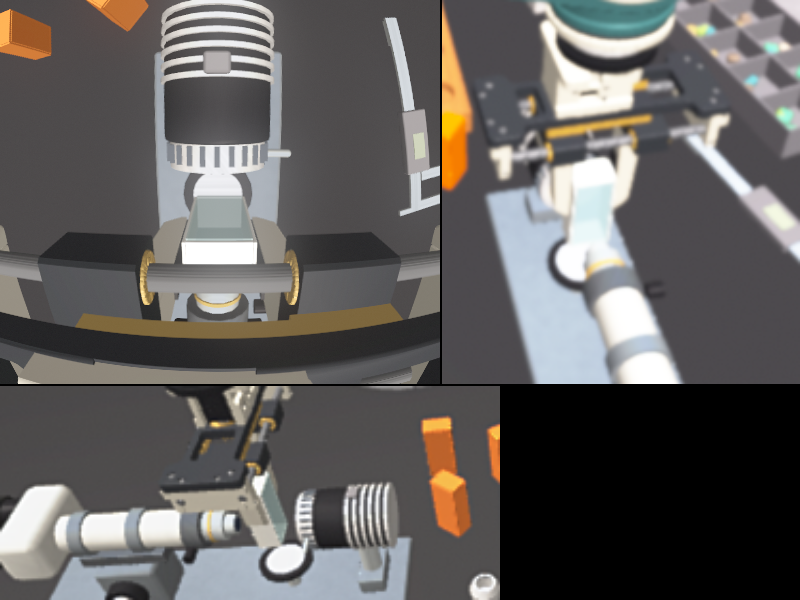

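The block hangs upright in the gap, clear of the stage at (285,560), the lamp and the objective. One last millimetre nudge, then I'll let it settle.

>>> arm_command --series '[0,-0.002,0.01,-0.004,0,0,0,0,0,0,0,0,0,0,0,0,0,0,0,0,0,0,0,0,0,0,0,0,0,0,0,0,0,0,0,0,0,0,0,0]'

```text
time_s: 9.42
ee_pos: [0.5196, -0.1874, 0.1402]
tcp_rot: [0.0, 0.769, 0.64, -0.0]
ft_force: [-0.2, 0.5, -1.2]
width: 0.0359
grasp_force: 30.0
```

Run:
```python
from h import *
s=r.get_state(); print(s["ee_pos"],s["joint_velocities"].round(4),s["grasp_force"]); print(r.sign_off())
```

```text
[ 0.51960307 -0.18744477  0.1402468 ] [ 0.0005  0.0009 -0.0006 -0.0004  0.0009 -0.0012] 29.997548460960388
the job is handed in; nothing more can be done
None
```

I handed the job in at about 9.4 s: the gripper holds the clear block by its frosted faces, upright and still at mid-gap, with the beam at the middle of its lower half to within about 1 mm by my measurements; no verdict came back.

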